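Tip the left-over fittings from the desk dustpan into their box

TASK

Put the left-over furniture fittings away: lift the lid off the wooden box and lay it flat on a clear bit of the desk, then carry the small dark steel dustpan level to the box, and with its lip low over the opening tip it to about 45 degrees so that all four fittings slide in. Bring the pan back level, lay it down where it lay before, and put the lid back on the box, square and fully home, without shifting the box or anything else on the desk.

Things in the scene. Friction and masses are not known exactly. Their poses are not given: they have to be found in the camera images.
- pan_grip (a point): middle of the flat black handle of a small dark sheet-steel desk dustpan. Pan axes: x from handle to open lip, y across, z up. It starts flat on the desk, this point 33 mm above the desk. The handle is a straight bar 22 mm wide (y), 14 mm thick, from the pan's back wall 40 mm ahead of this point to 62 mm behind it, 26 mm clear of the desk. Pan about 0.16 kg, its fittings 0.08 kg together
- pan_lip (a point): middle of the pan's open front edge, underside (on the desk at the start): 160 mm ahead of the grip point and 33 mm below it; same axes. Tray 96 mm wide, 120 mm long behind the lip; back wall 34 mm high, sides falling to 9 mm at the lip. A ridge 16 mm behind the lip, 5 mm above the floor (rise 11 degrees), keeps the fittings in when level; they slide out at 20 to 35 degrees
- fitbox: open-topped box of light wood, loose, 0.9 kg, origin at the centre of its underside, x along its length, z up: outside 190 mm (x) by 130 mm (y) by 60 mm high, walls 8 mm, inside 174 by 114 mm. At the start its lid is on
- lid_pull (a point): centre of the black bar pull on the box's lift-off lid. Bar 96 mm long (x), 12 mm wide (y), 12 mm high, 23 mm clear above the lid. Lid 0.16 kg, 190 (x) by 130 by 10 mm, with a plug under it, 6 mm deep, 169 by 109 mm (lower half 163 by 103), that drops inside the walls. z up. The point is 99 mm above the desk when on the box, axes alike (or a half turn off), 45 mm when flat on the desk
- bolt_a_mid (a point): centre of a steel sleeve connector bolt lying in the pan, 36 mm long (its x) with 16 mm round heads at both ends; rolls
- bolt_b_mid (a point): centre of the second, equal connector bolt in the pan
- brace_a_mid (a point): centre of a steel corner brace lying in the pan, an L of 28 mm legs, 14 mm high
- brace_b_mid (a point): centre of the second, equal corner brace in the pan
- flask: bystander: aluminium drinking flask, 70 mm across, 235 mm tall; origin at the centre of its foot
- penpot: bystander: round dark steel pen pot, 74 mm across, 95 mm tall, with pencils and pens that stand up to 190 mm and lean out to 40 mm from its axis; origin at the centre of its foot
- clock: bystander: round brass alarm clock, 100 mm across (y), 52 mm deep (x), 115 mm tall; origin at the centre of its foot
- mug: bystander: white mug, 82 mm across, 92 mm tall, handle out to 75 mm from its axis along y; origin at the centre of its foot
- stapler: bystander: black stapler, 140 mm (x) by 36 mm, 62 mm tall; origin at the centre of its foot
- brush: bystander: desk brush with wooden handle, 175 mm (x) by 34 mm, 36 mm tall; origin under its middle
- tape: bystander: roll of paper tape lying flat, 68 mm across, 24 mm tall; origin at the centre of its underside

How it is judged:
By the outcome, as a careful person would: the job done as asked, in the order asked, and still so for the second after the job is handed in, with the robot touching nothing.
It also fails if it takes over 72 s, if anything falls off the work surface, if the arm or the gripper's body presses on something with over 40 N, if the wrist force passes 120 N, or if a joint passes its speed limit or range.

ROBOT

A 6-joint arm with a two-finger parallel gripper is mounted at the origin on the work surface. World frame = base frame: x ahead of the robot, y to its left, z up, the work surface at z = 0. Lengths are in m, angles in degrees, forces in N, time in s.
With the tool pointing down it reaches from about 0.35 to 0.875 m from the base axis. Payload 4.2 kg.
Tool frame: the origin (TCP) lies between the finger pads; the fingertips stand 25 mm ahead of it and the grasp point (between the pads) lies 6 mm ahead of it (r.tips_ahead is the distance from the TCP to the fingertips, in m); z points along the fingers, y is the direction in which the jaws open and shut (so a half turn about z gives the same grasp; the last joint's range is limited). The gripper opens to 87 mm and grips with 3 to 60 N. Pads are 19 mm wide; open, the fingers measure 117 mm over their backs; the gripper's body (75 mm by 190 mm) begins 51 mm behind the grasp point.
Start: joints at [86.666, 22.042, 0.453, 0, -68.411, -14.817], TCP at [0.195, 0.594, 0.248] pointing down, gripper open.
Joint ranges: [-179.83, 179.83], [-69.29, 118.12], [-61.27, 80.66], [-181.25, 117.63], [-171.15, -9.14], [-177.46, 177.46]. Speed limits (degrees/s): [159.86, 159.86, 180, 180, 180, 180].

INTERFACE

Orientations are given as a 3x3 rotation matrix whose columns are the frame's x, y, z axes.
In Python, from station import r, vision, finish_job gives the robot as it stands.
- The arm moves only by the shell command python3 -m jog 'ROWS'. ROWS is a JSON object of lists of equal length, an entry for each row: "rot": the turn, a rotation vector about the world's x, y, z in degrees, a list of three; "delta_pos": the shift along the world's x, y, z in mm, a list of three; "grip": the opening in per cent of the stroke, from 0 (shut) to 100 (fully open). A call has 1 to 10 rows; each row shifts and turns the commanded pose from where the row before left it; what a row does not reach is not made up. A row lasts 1/12 s, in which the tool goes at most 41.7 mm and 7.16 degrees, less where a joint would pass 70% of its speed; a pose out of reach is approached as far as the arm can. A call with a gripper value outside its range is refused whole. The fingers move at their own pace and stop on an object; the grip force is fixed at half the most. Time passes only in rows, so rows that do not move let the fingers close. It gives the time, the measured TCP pose, the force and the opening at its end, in the units of the state.
- r.sense(): the state, without advancing time (a new reading comes with each control period).
- vision.capture(name): name is "scene" or "top"; returns a dict with "frame" (400x640x3 uint8, red, green, blue), "K" (3x3 intrinsics, pixels), "k1" (the pictures are not rectified: a ray, as slopes to the right and down, at radius r is drawn at 1 + k1 r^2 times it, then the intrinsics apply), "xyz" and "orientation" of the camera in the world. Camera axes: x right, y up, looking along -z (the intrinsics and any distortion apply to the point x, -y, -z); pixel columns grow to the right and rows downward; lengths in m; the calibration is good to about 2 mm. A picture is of the moment at which its call begins. There is no depth.
- finish_job(): hands the job in, once; it reports no verdict.
The state is a dict: "time_s": time; "joints": joint angles; "joint_velocities": joint speeds; "effort": joint torques, N m; "tcp_pos": TCP position; "ee_rot": TCP orientation; "wrist_force": force on the tool from outside, world axes, zero at the start; "moment": the same for the moment, N m; "gripper_width": opening from 0.0 (shut) to 1.0 (fully open).
Only numpy, scipy, OpenCV 4.12 (cv2) and the standard library are available. Lean on these libraries where they do the work, as an engineer would, in place of code of your own. Each camera call takes 0.05 s, during which the arm holds its last target. There are 200 camera calls.

## Working session

There is one attempt and no reset: what is moved stays moved. The work goes in short steps, Python scripts to look and compute and a shell command to move; the robot and the scene stay as the last step left them, time stands still between calls to the robot, and variables do not carry over. Pictures are saved under pics/ and viewed, about 8 in all and at most 12, crops included, and the job is handed in when it is done.

```bash
ls; mkdir -p pics; cat > h.py <<'E'
import numpy as np, cv2
from station import r, vision, finish_job
def cap(n, save=None):
    c=vision.capture(n)
    if save: cv2.imwrite('pics/'+save+'.png', c['frame'][:,:,::-1])
    return c
def ray(c,u,v):
    K=np.array(c['K']); d=np.array([(u-K[0,2])/K[0,0],(v-K[1,2])/K[1,1]])
    rd=np.hypot(*d); x=rd
    for _ in range(30): x=rd/(1+c['k1']*x*x)
    if rd>0: d=d*x/rd
    w=np.array(c['orientation'])@np.array([d[0],-d[1],-1.])
    return np.array(c['xyz']),w
def onz(c,u,v,z):
    o,w=ray(c,u,v); return o+w*(z-o[2])/w[2]
def proj(c,p):
    K=np.array(c['K']); q=np.array(c['orientation']).T@(np.array(p)-np.array(c['xyz']))
    d=np.array([q[0],-q[1]])/-q[2]; d=d*(1+c['k1']*(d@d))
    return d[0]*K[0,0]+K[0,2], d[1]*K[1,1]+K[1,2]
E
python3 - <<'E'
from h import *
for n in('top','scene'):
    c=cap(n,n+'0'); print(n,c['K'],c['k1'],c['xyz'],c['orientation'])
print(r.sense())
E
```

```text
pics
top [[380.46345524   0.         317.66398612]
 [  0.         380.46345524 202.43012795]
 [  0.           0.           1.        ]] -0.07424796607972498 [0.36289516 0.0555468  1.16208698] [[-0.01649633  0.98134352 -0.19155356]
 [-0.99985449 -0.0153583   0.00742433]
 [ 0.00434388  0.19164816  0.98145408]]
scene [[425.09204972   0.         316.42735326]
 [  0.         425.09204972 200.16561336]
 [  0.           0.           1.        ]] 0.03798572980611344 [1.58537135 0.48335408 0.82100125] [[-0.37881928 -0.52482428  0.76226992]
 [ 0.92520372 -0.19498082  0.32554655]
 [-0.02222671  0.82857827  0.55943187]]
{'time_s': 0.1, 'joints': array([ 8.66667277e+01,  2.20868235e+01,  3.89633911e-01, -2.27266892e-02,
       -6.84122227e+01, -1.48163388e+01]), 'joint_velocities': array([ 0.04855566, -0.11961965,  0.09640265,  0.00965879, -0.09349786,
       -0.07834634]), 'effort': array([-2.33547980e-04, -3.91693640e+01,  1.87933230e+01,  4.23195899e+00,
        1.34301768e-02, -7.97368648e-05]), 'tcp_pos': array([0.19453109, 0.5934568 , 0.24658456]), 'ee_rot': array([[ 9.50200819e-01, -3.11637888e-01, -4.79238160e-04],
       [-3.11638228e-01, -9.50198959e-01, -1.88490123e-03],
       [ 1.32035036e-04,  1.94038362e-03, -9.99998109e-01]]), 'wrist_force': array([-0.17601431, -0.68202817,  0.13604462]), 'moment': array([ 0.01247263, -0.01423067, -0.00816717]), 'gripper_width': 1.000793828544176}
```

View pics/top0.png

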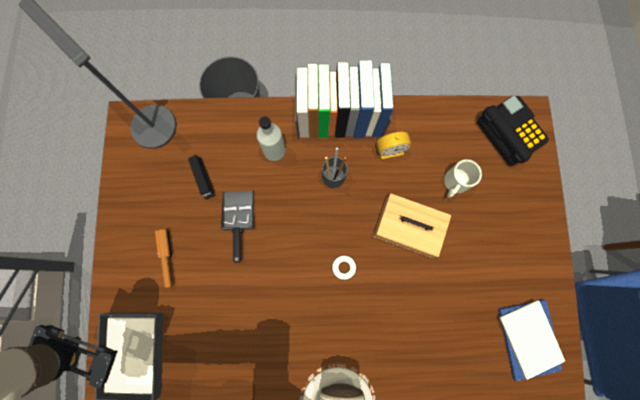

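View pics/scene0.png

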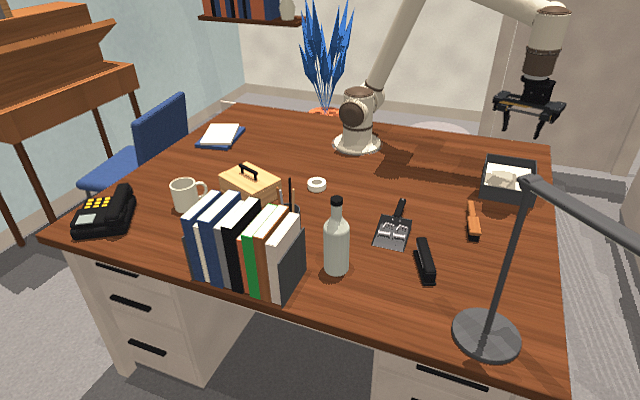

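The top view shows the box with its lid at about (414,226) and the pull at (416,223). The pan tray is at (238,210) with its handle at (237,245), and its lip faces away from the robot. The tape is at (344,267), flask (272,145), pen pot (335,172), clock (394,145) and mug (463,178). Desk left of the box and near the robot is clear. The scene view agrees.

```bash
cat > m0.py <<'E'
from h import *
c=cap('top'); f=c['frame']; hsv=cv2.cvtColor(f,cv2.COLOR_RGB2HSV)
def px(u0,v0,u1,v1,lo,hi):
    m=np.zeros(f.shape[:2],np.uint8); m[v0:v1,u0:u1]=cv2.inRange(hsv[v0:v1,u0:u1],lo,hi)
    cs,_=cv2.findContours(m,cv2.RETR_EXTERNAL,cv2.CHAIN_APPROX_NONE); return max(cs,key=cv2.contourArea)
def rect(k,z):
    p=np.array([onz(c,u,v,z)[:2] for u,v in k.reshape(-1,2)],np.float32)*1000
    (cx,cy),(w,h),a=cv2.minAreaRect(p); b=cv2.boxPoints(((cx,cy),(w,h),a))
    return cx,cy,w,h,a,b.round(0).tolist()
print(hsv[235,395],hsv[223,410],hsv[212,230],hsv[245,237],hsv[200,330],hsv[198,240])
k=px(365,185,460,262,(14,60,150),(30,200,255)); print('lid',rect(k,.070))
k=px(395,210,438,235,(0,0,0),(180,255,70)); print('bar',rect(k,.105))
k=px(228,229,248,266,(0,0,0),(180,255,75)); print('handle',rect(k,.040))
k=px(215,185,262,232,(0,0,0),(180,80,255)); print('tray',rect(k,.009), cv2.boundingRect(k))
for n,(u,v,z) in dict(flask=(273,155,.0),pot=(334,180,.0),tape=(344,267,.012),mug=(464,185,0),clock=(396,155,0),stapl=(202,177,.03),brush=(164,258,.02)).items(): print(n,(onz(c,u,v,z)*1000).round())
E
python3 m0.py
python3 - <<'E'
import cv2,numpy as np
a=cv2.imread('pics/top0.png'); 
x=cv2.resize(a[175:275,195:275],None,fx=5,fy=5,interpolation=cv2.INTER_CUBIC);y=cv2.resize(a[185:265,370:460],None,fx=4.4,fy=4.4,interpolation=cv2.INTER_CUBIC)
y=cv2.copyMakeBorder(y,0,500-y.shape[0],0,0,0);cv2.imwrite('pics/crop0.png',np.hstack([x,y]))
E
```

```text
[ 24 117 254] [ 16 143 189] [ 40  13 115] [50 12 64] [ 13 181 135] [ 45   4 123]
lid (503.5710144042969, -230.9562530517578, 193.749267578125, 141.5650634765625, 69.06729125976562, [[403.0, -296.0], [535.0, -347.0], [604.0, -166.0], [472.0, -115.0]])
bar (505.802978515625, -228.67454528808594, 88.89490509033203, 9.128164291381836, 70.31137084960938, [[487.0, -269.0], [495.0, -272.0], [525.0, -188.0], [516.0, -185.0]])
handle (456.87841796875, 287.2467041015625, 97.7972183227539, 35.86118698120117, 1.088997483253479, [[408.0, 304.0], [408.0, 268.0], [506.0, 270.0], [505.0, 306.0]])
tray (565.051025390625, 294.410888671875, 125.04510498046875, 96.10504150390625, 0.9002833366394043, [[502.0, 341.0], [503.0, 245.0], [628.0, 247.0], [627.0, 343.0]]) (222, 191, 32, 41)
flask [746. 187.   0.]
pot [661.  -6.   0.]
tape [389. -29.  12.]
mug [ 639. -420.    0.]
clock [ 741. -207.    0.]
stapl [670. 403.  30.]
brush [423. 512.  20.]
```

View pics/crop0.png

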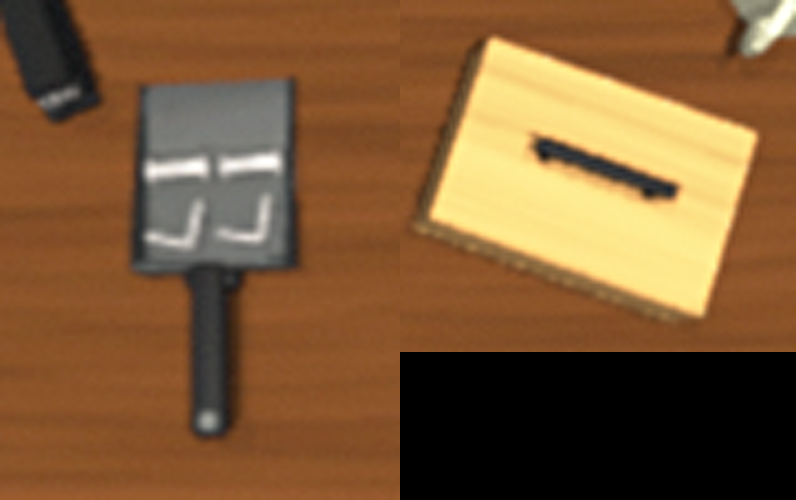

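```bash
python3 - <<'E'
from h import *
c=cap('top')
L=[(490,38),(757,133),(705,318),(430,220)]
P=np.array([onz(c,370+(x-400)/4.4-.4,185+y/4.4-.4,.070)[:2]*1000 for x,y in L]); print(P.round(1), 'ctr',P.mean(0).round(1))
for i in range(4):
    d=P[(i+1)%4]-P[i]; print(np.hypot(*d).round(1), np.degrees(np.arctan2(d[1],d[0])).round(1))
b=[onz(c,370+(x-400)/4.4-.4,185+y/4.4-.4,.105)[:2]*1000 for x,y in((535,147),(678,188))]; print('bar',b,(b[0]+b[1])/2)
q=lambda x,y,z:(onz(c,195+x/5-.4,175+y/5-.4,z)*1000).round(1)
print('lipL,R',q(140,84,.007),q(296,79,.007),'backL,R',q(132,270,.034),q(298,266,.034),'handle end',q(209,434,.040),'handle root',q(209,275,.04))
print('handle L,R mid',q(190,350,.04),q(229,350,.04))
# scene view: project estimate of pull and pan points for check
s=cap('scene'); f=s['frame']
for n,p in dict(pull=(.506,-.229,.105),hend=(.404,.289,.04),lip=(.628,.294,0)).items(): print(n,np.round(proj(s,p),1),np.round(proj(c,p),1))
m=cv2.inRange(cv2.cvtColor(f,cv2.COLOR_RGB2HSV)[155:190,232:265],(0,0,0),(180,255,70)); ys,xs=np.nonzero(m); 
print('scene bar px',xs.min()+232,xs.max()+232,ys.min()+155,ys.max()+155)
x=cv2.resize(f[150:260,205:425],None,fx=3.6,fy=3.6,interpolation=cv2.INTER_CUBIC); cv2.imwrite('pics/sc1.png',x[:,:,::-1])
E
```

```text
[[ 600.3 -166.6]
 [ 532.8 -343. ]
 [ 411.1 -298.6]
 [ 478.8 -120.7]] ctr [ 505.8 -232.2]
188.9 -110.9
129.5 160.0
190.4 69.2
129.9 -20.7
bar [array([ 520.78441625, -184.78076849]), array([ 492.63043677, -275.75351721])] [ 506.70742651 -230.26714285]
lipL,R [628.1 343.    7. ] [629.7 245.2   7. ] backL,R [507.8 337.6  34. ] [508.8 237.8  34. ] handle end [409.7 287.9  40. ] handle root [503.4 289.9  40. ]
handle L,R mid [459.  300.2  40. ] [458.7 277.1  40. ]
pull [247.9 167.4] [416.1 222.9]
hend [403.1 196.9] [236.  263.4]
lip [386.5 248.1] [238.7 191.7]
scene bar px 239 256 164 179
```

View pics/sc1.png

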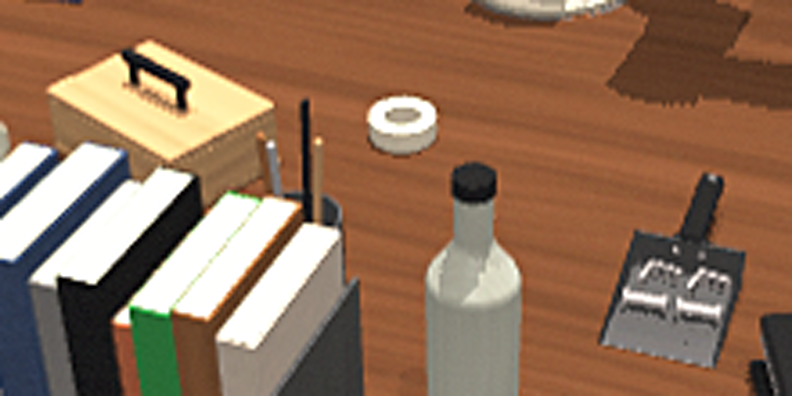

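The box measures 189 by 130 mm, as stated, centred at (506,-231) with its x axis at 69.3°. The pan grip point is at about (469,289), axis about 1.3°. In the scene crop the pull and pan fall where the top view predicts. Next I move over the lid.

```bash

python3 -m jog '{"rot":[[0,0,-4.2],[0,0,-4.2],[0,0,-4.2],[0,0,-4.2],[0,0,-4.2],[0,0,-4.2],[0,0,-4.2],[0,0,-4.2]],"delta_pos":[[14.1,-37.5,0],[14.1,-37.5,0],[14.1,-37.5,0],[14.1,-37.5,0],[14.1,-37.5,0],[14.1,-37.5,0],[14.1,-37.5,0],[14.1,-37.5,0]],"grip":[100,100,100,100,100,100,100,100]}'
python3 -m jog '{"rot":[[0,0,-4.2],[0,0,-4.2],[0,0,-4.2],[0,0,-4.2],[0,0,-4.2],[0,0,-4.2],[0,0,-4.2],[0,0,-4.2]],"delta_pos":[[14.1,-37.5,0],[14.1,-37.5,0],[14.1,-37.5,0],[14.1,-37.5,0],[14.1,-37.5,0],[14.1,-37.5,0],[14.1,-37.5,0],[14.1,-37.5,0]],"grip":[100,100,100,100,100,100,100,100]}'
python3 -m jog '{"rot":[[0,0,-4.2],[0,0,-4.2],[0,0,-4.2],[0,0,-4.2],[0,0,-4.2],[0,0,-4.2],[0,0,0],[0,0,0],[0,0,0]],"delta_pos":[[14.1,-37.5,0],[14.1,-37.5,-10],[14.1,-37.5,-10],[14.1,-37.5,-10],[14.1,-37.5,-10],[14.1,-37.5,-10],[0,0,-20],[0,0,-10],[0,0,0]],"grip":[100,100,100,100,100,100,60,50,50]}'
python3 - <<'E'
from h import *
s=r.sense(); print(s['tcp_pos'],s['ee_rot'],s['joints'],s['time_s'],s['gripper_width'])
E
```

```text
time_s: 0.92
tcp_pos: [0.3076, 0.2919, 0.2477]
ee_rot: [[0.617, -0.787, 0.0], [-0.787, -0.617, 0.0], [-0.0, -0.0, -1.0]]
wrist_force: [0.8, -0.7, -0.6]
gripper_width: 0.998
time_s: 1.58
tcp_pos: [0.4204, -0.0081, 0.248]
ee_rot: [[0.078, -0.997, 0.001], [-0.997, -0.078, 0.0], [-0.0, -0.001, -1.0]]
wrist_force: [0.9, 1.1, -0.0]
gripper_width: 1.0
time_s: 2.33
tcp_pos: [0.5027, -0.2308, 0.1645]
ee_rot: [[-0.352, -0.936, -0.007], [-0.936, 0.352, 0.002], [0.0, 0.007, -1.0]]
wrist_force: [-0.2, 0.6, 0.6]
gripper_width: 0.854
[ 0.50267707 -0.23083329  0.16447584] [[-3.52328805e-01 -9.35852362e-01 -6.69100581e-03]
 [-9.35876152e-01  3.52323504e-01  1.99419509e-03]
 [ 4.91126422e-04  6.96456515e-03 -9.99975627e-01]] [ -7.90534497  19.6052185  -16.18090022  -0.07414676 -54.60934524
 -12.6814266 ] 2.3333 0.8542148167377983
```

```bash

python3 -m jog '{"rot":[[0,0,0],[0,0,0],[0,0,0],[0,0,0],[0,0,0],[0,0,0]],"delta_pos":[[0,0,-10],[0,0,-15],[0,0,-15],[0,0,-10],[0,0,-10],[0,0,0]],"grip":[50,50,50,50,50,50]}'
python3 -m jog '{"rot":[[0,0,0],[0,0,0],[0,0,0],[0,0,0],[0,0,0],[0,0,0],[0,0,0],[0,0,0]],"delta_pos":[[0,0,0],[0,0,0],[0,0,0],[0,0,0],[0,0,0],[0,0,0],[0,0,0],[0,0,0]],"grip":[30,20,0,0,0,0,0,0]}'
python3 - <<'E'
from h import *
c=cap('top'); s=cap('scene')
a=c['frame'][150:290,330:490]; b=s['frame'][110:250,170:330]
cv2.imwrite('pics/g1.png',cv2.resize(np.hstack([a,b]),None,fx=2.5,fy=2.5)[:,:,::-1])
E
```

```text
time_s: 2.83
tcp_pos: [0.504, -0.2301, 0.1062]
ee_rot: [[-0.35, -0.937, -0.003], [-0.937, 0.35, 0.001], [0.0, 0.003, -1.0]]
wrist_force: [-0.6, 0.2, -0.2]
gripper_width: 0.512
time_s: 3.5
tcp_pos: [0.5052, -0.2313, 0.1079]
ee_rot: [[-0.351, -0.936, 0.001], [-0.936, 0.351, -0.0], [-0.0, -0.001, -1.0]]
wrist_force: [-0.1, 0.2, 2.4]
gripper_width: 0.133
```

View pics/g1.png

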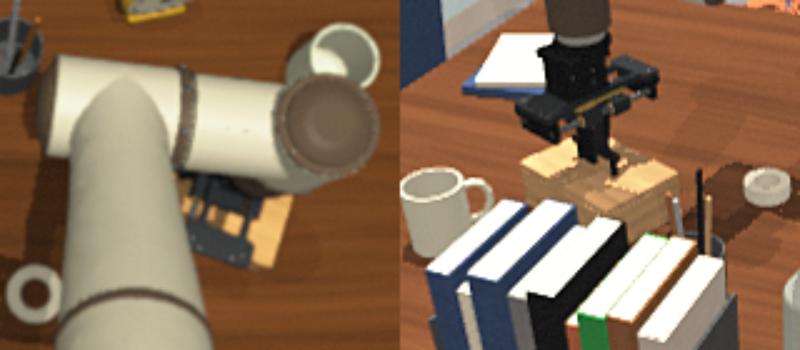

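The grip is good: opening 11.6 mm on the 12 mm bar, box undisturbed. Now lift, carry and lower the lid.

```bash

python3 -m jog '{"rot":[[0,0,0],[0,0,0],[0,0,0],[0,0,0],[0,0,0],[0,0,0],[0,0,0]],"delta_pos":[[0,0,4],[0,0,6],[0,0,8],[0,0,10],[0,0,12],[0,0,20],[0,0,0]],"grip":[0,0,0,0,0,0,0]}'
python3 -m jog '{"rot":[[0,0,0],[0,0,0],[0,0,0],[0,0,0],[0,0,0],[0,0,0],[0,0,0],[0,0,0],[0,0,0],[0,0,0]],"delta_pos":[[0,13,0],[0,30,0],[0,35,0],[0,40,0],[0,40,0],[0,40,0],[0,40,0],[0,40,0],[-2,35,0],[-3,20,0]],"grip":[0,0,0,0,0,0,0,0,0,0]}'
python3 -m jog '{"rot":[[0,0,0],[0,0,0],[0,0,0],[0,0,0],[0,0,0],[0,0,0],[0,0,0],[0,0,0],[0,0,0],[0,0,0]],"delta_pos":[[0,0,0],[0,0,0],[0,0,-15],[0,0,-25],[0,0,-25],[0,0,-20],[0,0,-10],[0,0,-8],[0,0,-5],[0,0,0]],"grip":[0,0,0,0,0,0,0,0,0,0]}'
python3 -m jog '{"rot":[[0,0,0],[0,0,0],[0,0,0],[0,0,0]],"delta_pos":[[0,0,-3],[0,0,-2],[0,0,-1],[0,0,0]],"grip":[0,0,0,0]}'
```

```text
time_s: 4.18
tcp_pos: [0.5073, -0.2319, 0.1722]
ee_rot: [[-0.35, -0.937, 0.008], [-0.937, 0.35, -0.003], [-0.0, -0.009, -1.0]]
wrist_force: [-0.2, -0.6, -0.6]
gripper_width: 0.134
time_s: 5.02
tcp_pos: [0.4992, 0.1055, 0.1672]
ee_rot: [[-0.348, -0.937, -0.0], [-0.937, 0.348, 0.001], [-0.0, 0.0, -1.0]]
wrist_force: [0.2, -0.1, -1.3]
gripper_width: 0.132
time_s: 5.85
tcp_pos: [0.4998, 0.1015, 0.0592]
ee_rot: [[-0.352, -0.936, -0.001], [-0.936, 0.352, -0.0], [0.001, 0.001, -1.0]]
wrist_force: [0.4, 0.1, -1.4]
gripper_width: 0.134
time_s: 6.18
tcp_pos: [0.5002, 0.1021, 0.054]
ee_rot: [[-0.351, -0.936, 0.001], [-0.936, 0.351, 0.0], [-0.001, -0.001, -1.0]]
wrist_force: [0.6, 0.3, -1.5]
gripper_width: 0.133
```

```bash

python3 -m jog '{"rot":[[0,0,0],[0,0,0],[0,0,0]],"delta_pos":[[0,0,-1],[0,0,-1],[0,0,0]],"grip":[0,0,0]}'
python3 -m jog '{"rot":[[0,0,0],[0,0,0]],"delta_pos":[[0,0,-1],[0,0,0]],"grip":[0,0]}'
```

```text
time_s: 6.43
tcp_pos: [0.5002, 0.1021, 0.0539]
ee_rot: [[-0.35, -0.937, 0.001], [-0.937, 0.35, 0.0], [-0.0, -0.001, -1.0]]
wrist_force: [-3.8, -0.3, 13.3]
gripper_width: 0.132
time_s: 6.6
tcp_pos: [0.5002, 0.1021, 0.0539]
ee_rot: [[-0.35, -0.937, 0.001], [-0.937, 0.35, -0.0], [-0.0, -0.001, -1.0]]
wrist_force: [-8.0, -0.1, 19.9]
gripper_width: 0.136
```

```bash

python3 -m jog '{"rot":[[0,0,0],[0,0,0],[0,0,0],[0,0,0],[0,0,0],[0,0,0],[0,0,0],[0,0,0],[0,0,0]],"delta_pos":[[0,0,2],[0,0,1],[0,0,0],[0,0,0],[0,0,0],[0,0,6],[0,0,20],[0,0,35],[0,0,35]],"grip":[0,0,20,40,55,55,55,55,55]}'
python3 -m jog '{"rot":[[0,0,-6.8],[0,0,-6.8],[0,0,-6.8],[0,0,-6.8],[0,0,-6.8],[0,0,-6.8],[0,0,-6.8],[0,0,-6.8],[0,0,-6.8],[0,0,-6.8]],"delta_pos":[[-1.3,18.8,0],[-1.3,18.8,0],[-1.3,18.8,0],[-1.3,18.8,0],[-1.3,18.8,0],[-1.3,18.8,0],[-1.3,18.8,0],[-1.3,18.8,0],[-1.3,18.8,0],[-1.3,18.8,0]],"grip":[55,55,55,55,55,55,55,55,55,55]}'
python3 -m jog '{"rot":[[0,0,0],[0,0,0],[0,0,0],[0,0,0]],"delta_pos":[[0,0,0],[0,0,-10],[0,0,0],[0,0,0]],"grip":[55,55,55,55]}'
python3 - <<'E'
from h import *
c=cap('top','t3'); s=cap('scene'); print(r.sense()['tcp_pos'],r.sense()['joints'])
a=c['frame'][150:300,190:350]; b=s['frame'][130:280,300:460]
cv2.imwrite('pics/g2.png',cv2.resize(np.hstack([a,b]),None,fx=2.5,fy=2.5)[:,:,::-1])
E
```

```text
time_s: 7.35
tcp_pos: [0.4991, 0.1014, 0.15]
ee_rot: [[-0.351, -0.936, -0.003], [-0.936, 0.351, -0.002], [0.003, 0.002, -1.0]]
wrist_force: [2.2, 1.1, -0.0]
gripper_width: 0.524
time_s: 8.18
tcp_pos: [0.4867, 0.2908, 0.1498]
ee_rot: [[-1.0, -0.019, 0.0], [-0.019, 1.0, -0.0], [0.0, -0.0, -1.0]]
wrist_force: [0.2, -0.2, 0.4]
gripper_width: 0.551
time_s: 8.52
tcp_pos: [0.4863, 0.2886, 0.1385]
ee_rot: [[-1.0, -0.025, -0.002], [-0.025, 1.0, -0.002], [0.002, -0.002, -1.0]]
wrist_force: [-1.1, 0.7, -0.3]
gripper_width: 0.548
[0.4868984  0.28899479 0.13939208] [ 4.70875245e+01  2.21997148e+01 -1.63371305e+01  8.04037822e-03
 -5.15061129e+01 -1.35658486e+02]
```

View pics/g2.png

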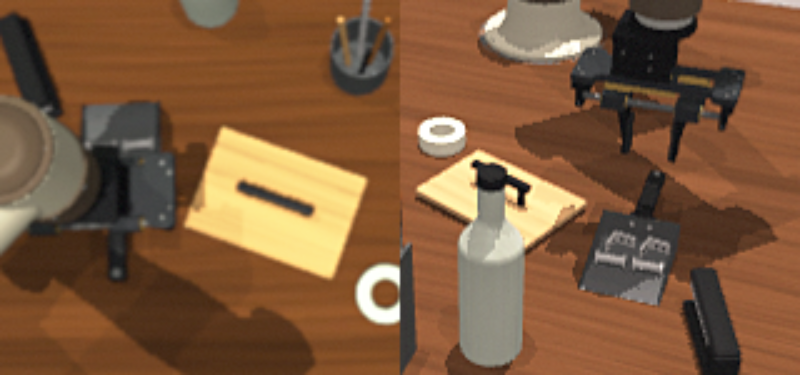

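The lid lies flat and clear of the pan and tape; the fingers straddle the handle, just behind the tray. Descend and grip.

```bash

python3 -m jog '{"rot":[[0,0,0],[0,0,0],[0,0,0],[0,0,0],[0,0,0],[0,0,0],[0,0,0]],"delta_pos":[[0,0,-20],[0,0,-30],[0,0,-25],[0,0,-15],[0,0,-7],[0,0,-4],[0,0,0]],"grip":[55,55,55,55,55,55,55]}'
python3 -m jog '{"rot":[[0,0,0],[0,0,0],[0,0,0],[0,0,0],[0,0,0],[0,0,0],[0,0,0],[0,0,0]],"delta_pos":[[0,0,0],[0,0,0],[0,0,0],[0,0,0],[0,0,0],[0,0,0],[0,0,0],[0,0,0]],"grip":[40,30,20,0,0,0,0,0]}'
```

```text
time_s: 9.2
tcp_pos: [0.4871, 0.2897, 0.0384]
ee_rot: [[-1.0, -0.025, -0.0], [-0.025, 1.0, -0.0], [0.0, -0.0, -1.0]]
wrist_force: [0.5, -0.7, 0.2]
gripper_width: 0.547
time_s: 9.87
tcp_pos: [0.4874, 0.2905, 0.0396]
ee_rot: [[-1.0, -0.026, 0.002], [-0.026, 1.0, 0.001], [-0.002, 0.001, -1.0]]
wrist_force: [-2.2, 0.5, 5.9]
gripper_width: 0.367
```

```bash

python3 -m jog '{"rot":[[0,0,0],[0,0,0],[0,0,0]],"delta_pos":[[0,0,0],[0,0,0],[0,0,0]],"grip":[0,0,0]}'
python3 -c "
from h import *
cap('top','t4');cap('scene','s4')
a=cv2.imread('pics/t4.png')[170:280,190:300];b=cv2.imread('pics/s4.png')[160:270,350:460]
cv2.imwrite('pics/g3.png',cv2.resize(np.hstack([a,b]),None,fx=3.6,fy=3.6,interpolation=2))"
```

```text
time_s: 10.12
tcp_pos: [0.4874, 0.2905, 0.0396]
ee_rot: [[-1.0, -0.026, 0.002], [-0.026, 1.0, 0.001], [-0.002, 0.001, -1.0]]
wrist_force: [-0.7, 1.3, 5.9]
gripper_width: 0.372
```

View pics/g3.png

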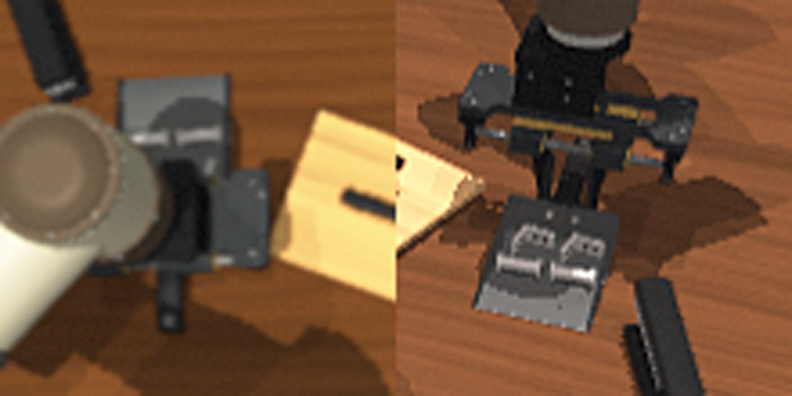

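The jaws stopped at 32 mm, so the pads caught the wider bracket at the handle's root rather than the 22 mm bar. I'll open, move back 17 mm and grip again.

```bash

python3 -m jog '{"rot":[[0,0,0],[0,0,0],[0,0,0],[0,0,0],[0,0,0],[0,0,0],[0,0,0]],"delta_pos":[[0,0,0],[0,0,0],[0,0,0],[-6,0,0],[-6,0,0],[-5,0,0],[0,0,0]],"grip":[50,55,55,55,55,55,55]}'
python3 -m jog '{"rot":[[0,0,0],[0,0,0],[0,0,0],[0,0,0],[0,0,0],[0,0,0],[0,0,0],[0,0,0]],"delta_pos":[[0,0,0],[0,0,0],[0,0,0],[0,0,0],[0,0,0],[0,0,0],[0,0,0],[0,0,0]],"grip":[40,30,15,0,0,0,0,0]}'
```

```text
time_s: 10.8
tcp_pos: [0.4684, 0.2894, 0.0383]
ee_rot: [[-1.0, -0.026, -0.001], [-0.026, 1.0, -0.001], [0.001, -0.001, -1.0]]
wrist_force: [0.1, 0.4, -0.4]
gripper_width: 0.551
time_s: 11.47
tcp_pos: [0.47, 0.2899, 0.0385]
ee_rot: [[-1.0, -0.025, 0.0], [-0.025, 1.0, 0.0], [-0.0, 0.0, -1.0]]
wrist_force: [0.6, 0.4, -0.6]
gripper_width: 0.25
```

The jaws now close at 21.8 mm, so they hold the bar. Lift slowly and check for sag.

```bash

python3 -m jog '{"rot":[[0,0,0],[0,0,0],[0,0,0],[0,0,0],[0,0,0],[0,0,0],[0,0,0],[0,0,0],[0,0,0],[0,0,0]],"delta_pos":[[0,0,3],[0,0,8],[0,0,15],[0,0,20],[0,0,20],[0,0,20],[0,0,15],[0,0,8],[0,0,2],[0,0,0]],"grip":[0,0,0,0,0,0,0,0,0,0]}'
python3 - <<'E'
from h import *
s=cap('scene'); st=r.sense(); p=st['tcp_pos']; print(p,st['wrist_force'],st['moment'])
u=np.array([np.cos(np.radians(1.4)),np.sin(np.radians(1.4)),0]);y=np.array([-u[1],u[0],0]);z=np.array([0,0,1])
f=s['frame'].copy()
for a,b,d in((159,48,-39),(159,-48,-39),(39,48,-5),(39,-48,-5),(-63,0,1)):
    q=proj(s,p+(u*a+y*b+z*d)/1000); print(np.round(q,1)); cv2.circle(f,(int(round(q[0])),int(round(q[1]))),1,(255,0,0),-1)
cv2.imwrite('pics/g4.png',cv2.resize(f[100:260,330:490],None,fx=3.5,fy=3.5,interpolation=2)[:,:,::-1])
E
```

```text
time_s: 12.3
tcp_pos: [0.4695, 0.2897, 0.1497]
ee_rot: [[-1.0, -0.025, -0.0], [-0.025, 1.0, 0.0], [0.0, 0.0, -1.0]]
wrist_force: [0.1, -0.2, -2.7]
gripper_width: 0.247
[0.46920525 0.28937904 0.1488342 ] [ 0.36939096  0.30005353 -2.43597578] [-0.0069664   0.01090823 -0.03166156]
[406.1 221.4]
[372.1 214.7]
[415.2 188.9]
[382.9 183.3]
[405.8 168.1]
```

View pics/g4.png

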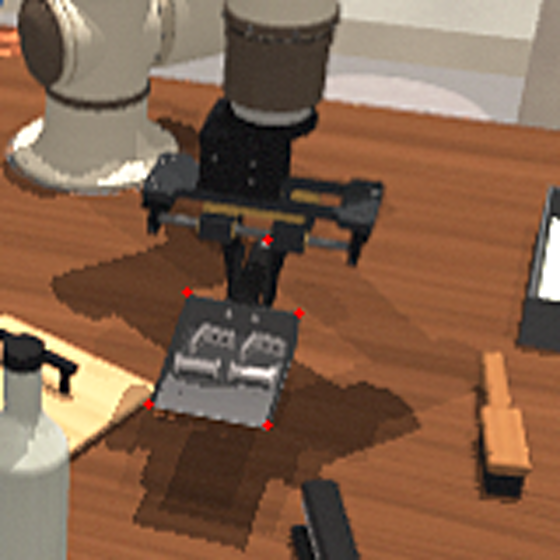

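The drawn corners match the pan to about a pixel, so there is no sag and the fittings haven't moved. Now carry it level to the box, gently.

```bash

python3 -m jog '{"rot":[[0,0,-0.25],[0,0,-0.5],[0,0,-0.75],[0,0,-1],[0,0,-1],[0,0,-1],[0,0,-1],[0,0,-1],[0,0,-1],[0,0,-1]],"delta_pos":[[-1.5,-5.2,0],[-3,-10.4,0],[-4.5,-15.6,0],[-6.1,-20.8,0],[-6.1,-20.8,0],[-6.1,-20.8,0],[-6.1,-20.8,0],[-6.1,-20.8,0],[-6.1,-20.8,0],[-6.1,-20.8,0]],"grip":[0,0,0,0,0,0,0,0,0,0]}'
python3 -m jog '{"rot":[[0,0,-1],[0,0,-1],[0,0,-1],[0,0,-1],[0,0,-1],[0,0,-1],[0,0,-1],[0,0,-1],[0,0,-1],[0,0,-1]],"delta_pos":[[-6.1,-20.8,0],[-6.1,-20.8,0],[-6.1,-20.8,0],[-6.1,-20.8,0],[-6.1,-20.8,0],[-6.1,-20.8,0],[-6.1,-20.8,0],[-6.1,-20.8,0],[-6.1,-20.8,0],[-6.1,-20.8,0]],"grip":[0,0,0,0,0,0,0,0,0,0]}'
python3 -m jog '{"rot":[[0,0,-1],[0,0,-1],[0,0,-0.75],[0,0,-0.5],[0,0,-0.25],[0,0,0],[0,0,0],[0,0,0]],"delta_pos":[[-6.1,-20.8,0],[-6.1,-20.8,0],[-4.5,-15.6,0],[-3,-10.4,0],[-1.5,-5.2,0],[0,0,0],[0,0,0],[0,0,0]],"grip":[0,0,0,0,0,0,0,0]}'
python3 - <<'E'
from h import *
c=cap('top','t5'); s=cap('scene','s5'); st=r.sense(); p=st['tcp_pos']; R=st['ee_rot'];print(p,st['joints'])
u=-R[:,0]; y=R[:,1]; z=-R[:,2]; lip=p+.159*u-.039*z; print('u',u,'lip',lip)
fs=[]
for k in (c,s):
  f=k['frame'].copy()
  for a,b in ((-87,-57),(87,-57),(-87,57),(87,57)):
    t=np.radians(69.3); q=proj(k,np.array([.506+(a*np.cos(t)-b*np.sin(t))/1000,-.2315+(a*np.sin(t)+b*np.cos(t))/1000,.06])); cv2.circle(f,(int(round(q[0])),int(round(q[1]))),1,(255,0,0),-1)
  fs.append(f)
a=fs[0][150:310,340:500]; b=fs[1][90:250,180:340]
cv2.imwrite('pics/g5.png',cv2.resize(np.hstack([a,b]),None,fx=2.5,fy=2.5,interpolation=2)[:,:,::-1])
# tilt schedule: lip pivots
for n in range(0,46,5):
    t=np.radians(n); print(n, (159*(1-np.cos(t))+39*np.sin(t)).round(1), (159*np.sin(t)+39*(np.cos(t)-1)).round(1))
E
```

```text
time_s: 13.18
tcp_pos: [0.4167, 0.111, 0.1489]
ee_rot: [[-0.992, 0.124, -0.002], [0.124, 0.992, -0.001], [0.002, -0.001, -1.0]]
wrist_force: [0.2, 0.5, -3.0]
gripper_width: 0.249
time_s: 14.02
tcp_pos: [0.3553, -0.0964, 0.149]
ee_rot: [[-0.956, 0.295, -0.002], [0.295, 0.956, -0.0], [0.002, -0.001, -1.0]]
wrist_force: [0.6, 0.9, -2.8]
gripper_width: 0.248
time_s: 14.68
tcp_pos: [0.3358, -0.1674, 0.1494]
ee_rot: [[-0.937, 0.351, -0.0], [0.351, 0.937, 0.0], [0.0, -0.0, -1.0]]
wrist_force: [0.9, -0.1, -3.8]
gripper_width: 0.248
[ 0.33606438 -0.16726693  0.14951745] [-1.26695444e+00  3.71490519e+00 -4.03463232e+01 -1.29860218e-03
 -4.59432616e+01 -1.09221812e+02]
u [ 9.36735316e-01 -3.50038485e-01 -7.93585693e-05] lip [ 0.48500225 -0.22292235  0.11050483]
0 0.0 0.0
5 4.0 13.7
10 9.2 27.0
15 15.5 39.8
20 22.9 52.0
25 31.4 63.5
30 40.8 74.3
35 51.1 84.1
40 62.3 93.1
45 74.1 101.0
```

View pics/g5.png

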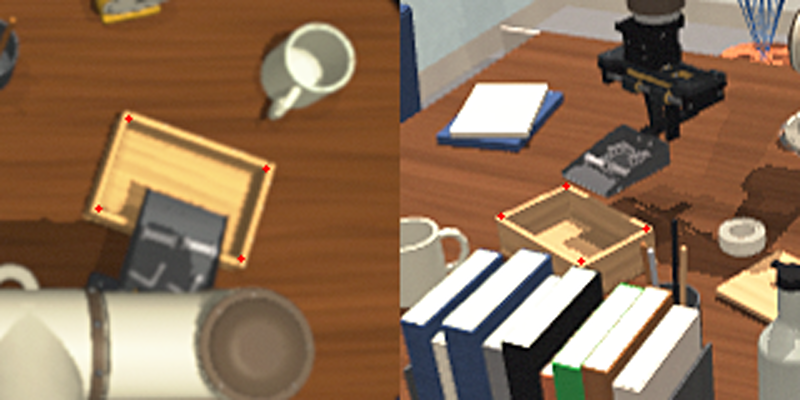

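The box lines up with my dots in both views. The pan is over the near rim with all four fittings in it. Lower it to bring the lip to about 70 mm, then tip about the lip.

```bash

python3 -m jog '{"rot":[[0,0,0],[0,0,0],[0,0,0],[0,0,0],[0,0,0],[0,0,0],[0,0,0]],"delta_pos":[[0,0,-3],[0,0,-8],[0,0,-10],[0,0,-10],[0,0,-6],[0,0,-3],[0,0,0]],"grip":[0,0,0,0,0,0,0]}'
python3 -m jog '{"rot":[[0.88,2.34,0],[0.88,2.34,0],[0.88,2.34,0],[0.88,2.34,0],[0.88,2.34,0],[0.88,2.34,0],[0.88,2.34,0],[0.88,2.34,0]],"delta_pos":[[1.8,-0.7,6.9],[1.9,-0.7,6.8],[2.4,-0.9,6.7],[2.5,-0.9,6.6],[2.9,-1.1,6.5],[3,-1.1,6.3],[3.4,-1.3,6.2],[3.5,-1.3,6]],"grip":[0,0,0,0,0,0,0,0]}'
python3 -m jog '{"rot":[[0.88,2.34,0],[0.88,2.34,0],[0.88,2.34,0],[0.88,2.34,0],[0.88,2.34,0],[0.88,2.34,0],[0.88,2.34,0],[0.88,2.34,0],[0.88,2.34,0],[0.88,2.34,0]],"delta_pos":[[3.9,-1.5,5.8],[4.1,-1.5,5.7],[4.3,-1.6,5.5],[4.5,-1.7,5.3],[4.8,-1.8,5],[4.9,-1.8,4.8],[5.2,-1.9,4.6],[5.3,-2,4.4],[5.5,-2,4.1],[5.6,-2.1,3.8]],"grip":[0,0,0,0,0,0,0,0,0,0]}'
python3 -m jog '{"rot":[[0,0,0],[0,0,0],[0,0,0],[0,0,0],[0,0,0],[0,0,0],[0,0,0],[0,0,0]],"delta_pos":[[0,0,0],[0,0,0],[0,0,0],[0,0,0],[0,0,0],[0,0,0],[0,0,0],[0,0,0]],"grip":[0,0,0,0,0,0,0,0]}'
python3 - <<'E'
from h import *
c=cap('top','t6'); s=cap('scene','s6'); st=r.sense(); p=st['tcp_pos']; R=st['ee_rot']
u=-R[:,0]; z=-R[:,2]; print('tilt',np.degrees(np.arcsin(-u[2])),'lip',p+.159*u-.039*z,st['wrist_force'])
a=c['frame'][150:310,340:500]; b=s['frame'][90:250,180:340]
cv2.imwrite('pics/g6.png',cv2.resize(np.hstack([a,b]),None,fx=2.5,fy=2.5,interpolation=2)[:,:,::-1])
E
```

```text
time_s: 15.37
tcp_pos: [0.3357, -0.1675, 0.109]
ee_rot: [[-0.937, 0.351, -0.002], [0.351, 0.937, 0.0], [0.002, -0.001, -1.0]]
wrist_force: [0.4, 1.0, -2.7]
gripper_width: 0.245
time_s: 16.03
tcp_pos: [0.3583, -0.1759, 0.1624]
ee_rot: [[-0.88, 0.351, -0.32], [0.329, 0.936, 0.121], [0.342, 0.001, -0.94]]
wrist_force: [0.4, -0.7, -2.7]
gripper_width: 0.25
time_s: 16.87
tcp_pos: [0.4068, -0.194, 0.211]
ee_rot: [[-0.663, 0.351, -0.661], [0.248, 0.936, 0.249], [0.706, 0.001, -0.708]]
wrist_force: [-0.1, -0.5, -1.5]
gripper_width: 0.247
time_s: 17.53
tcp_pos: [0.4054, -0.1936, 0.2107]
ee_rot: [[-0.663, 0.351, -0.661], [0.248, 0.936, 0.249], [0.707, 0.001, -0.708]]
wrist_force: [0.4, -0.9, -1.5]
gripper_width: 0.251
tilt 44.987500198381916 lip [ 0.48493478 -0.22329227  0.07062346] [-0.87780041  0.03250231 -1.56022142]
```

View pics/g6.png

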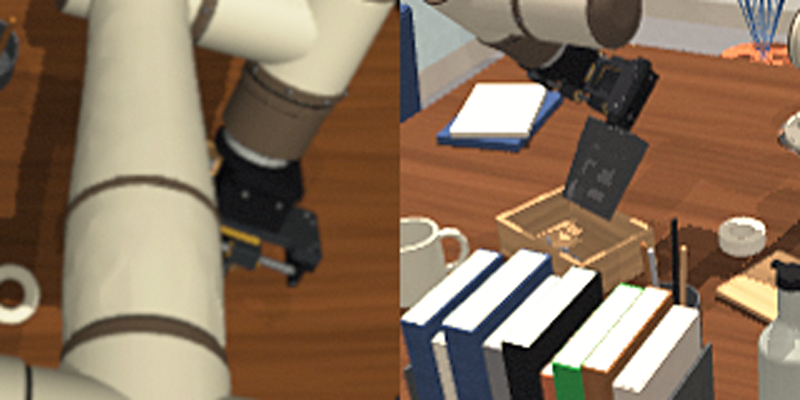

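The wrist force fell from about 2.7 N to 1.55 N, which is the empty pan's weight. Faint marks show on the pan floor, so I'll look closer.

```bash
python3 - <<'E'
import cv2,numpy as np
a=cv2.imread('pics/s6.png')[135:205,210:290]
a=cv2.resize(a,None,fx=8,fy=8,interpolation=2); cv2.imwrite('pics/g7.png',cv2.convertScaleAbs(a,alpha=1.5,beta=10))
E
```

```text
(no output)
```

View pics/g7.png

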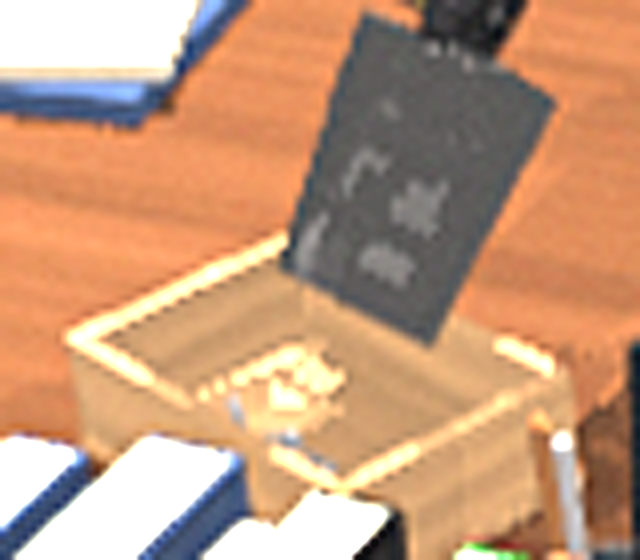

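The marks are faint, unlike the bright fittings seen earlier, and the weight says the pan is empty. I'll level the pan back to its pre-pour pose and compare pixels with the picture taken there (t5 and s5).

```bash

python3 -m jog '{"rot":[[-0.88,-2.34,0],[-0.88,-2.34,0],[-0.88,-2.34,0],[-0.88,-2.34,0],[-0.88,-2.34,0],[-0.88,-2.34,0],[-0.88,-2.34,0],[-0.88,-2.34,0],[-0.88,-2.34,0],[-0.88,-2.34,0]],"delta_pos":[[-5.6,2.1,-3.8],[-5.5,2,-4.1],[-5.3,2,-4.4],[-5.2,1.9,-4.6],[-4.9,1.8,-4.8],[-4.8,1.8,-5],[-4.5,1.7,-5.3],[-4.3,1.6,-5.5],[-4.1,1.5,-5.7],[-3.9,1.5,-5.8]],"grip":[0,0,0,0,0,0,0,0,0,0]}'
python3 -m jog '{"rot":[[-0.88,-2.34,0],[-0.88,-2.34,0],[-0.88,-2.34,0],[-0.88,-2.34,0],[-0.88,-2.34,0],[-0.88,-2.34,0],[-0.88,-2.34,0],[-0.88,-2.34,0]],"delta_pos":[[-3.5,1.3,-6],[-3.4,1.3,-6.2],[-3,1.1,-6.3],[-2.9,1.1,-6.5],[-2.5,0.9,-6.6],[-2.4,0.9,-6.7],[-1.9,0.7,-6.8],[-1.8,0.7,-6.9]],"grip":[0,0,0,0,0,0,0,0]}'
python3 -m jog '{"rot":[[0,0,0],[0,0,0],[0,0,0],[0,0,0],[0,0,0],[0,0,0],[0,0,0],[0,0,0]],"delta_pos":[[0,0,3],[0,0,8],[0,0,10],[0,0,10],[0,0,6],[0,0,3],[0,0,0],[0,0,0]],"grip":[0,0,0,0,0,0,0,0]}'
python3 - <<'E'
from h import *
c=cap('top','t7'); s=cap('scene','s7'); st=r.sense(); p=st['tcp_pos']; R=st['ee_rot']; print(p,st['wrist_force'])
u=-R[:,0]; z=-R[:,2]; y=R[:,1]
for n,k,old in(('top',c,'t5'),('scene',s,'s5')):
  pts=np.array([proj(k,p+(u*a+y*b-z*36)/1000) for a,b in((158,46),(158,-46),(44,-46),(44,46))]).astype(np.int32)
  m=np.zeros((400,640),np.uint8); cv2.fillPoly(m,[pts],255); m=cv2.erode(m,np.ones((3,3)))
  o=cv2.cvtColor(cv2.imread(f'pics/{old}.png'),6); g=cv2.cvtColor(k['frame'],cv2.COLOR_RGB2GRAY)
  x,yy,w,h=cv2.boundingRect(m); print(n,'old/new percentiles',[np.percentile(q[m>0],[5,50,80,90,95,100]).round() for q in(o,g)])
  if n=='scene':
    for q in(o,g): print('\n'.join(' '.join(f'{v//10:2d}' if mm else ' .' for v,mm in zip(a,b)) for a,b in zip(q[yy:yy+h,x:x+w],m[yy:yy+h,x:x+w]))); print()
E
```

```text
time_s: 18.47
tcp_pos: [0.3569, -0.1757, 0.1615]
ee_rot: [[-0.88, 0.351, -0.319], [0.33, 0.936, 0.12], [0.34, 0.0, -0.94]]
wrist_force: [-0.8, -0.1, -1.0]
gripper_width: 0.247
time_s: 19.13
tcp_pos: [0.3355, -0.1677, 0.1096]
ee_rot: [[-0.936, 0.351, 0.001], [0.351, 0.936, -0.001], [-0.002, -0.0, -1.0]]
wrist_force: [1.0, -0.4, -2.1]
gripper_width: 0.25
time_s: 19.8
tcp_pos: [0.3358, -0.1677, 0.1495]
ee_rot: [[-0.936, 0.351, -0.001], [0.351, 0.936, 0.0], [0.001, 0.0, -1.0]]
wrist_force: [-0.4, 1.0, -2.3]
gripper_width: 0.25
[ 0.33552516 -0.16767632  0.14909826] [ 0.65796486  0.29654528 -2.21244742]
top old/new percentiles [array([ 65., 100., 116., 144., 173., 234.]), array([ 65.,  83., 112., 116., 147., 212.])]
scene old/new percentiles [array([ 55., 110., 125., 135., 158., 248.]), array([ 57.,  79., 121., 124., 126., 134.])]
 .  .  .  .  .  .  .  .  .  .  .  .  .  .  .  .  .  .  .  .  .  . 12  .  .  .  .  .  .  .  .  .  .  .  .  .  .
 .  .  .  .  .  .  .  .  .  .  .  .  .  .  .  .  .  .  .  . 12  9 11 12 10  .  .  .  .  .  .  .  .  .  .  .  .
 .  .  .  .  .  .  .  .  .  .  .  .  .  .
[... 3033 characters left out ...]
6  5  5  .  .  .  .  .  .  .  .  .
 .  .  .  . 12 11 11 12 12 12 11 12 12 12 12 12  8  6  7  7  7  7  7  7  6  5  .  .  .  .  .  .  .  .  .  .  .
 .  .  .  .  .  . 11 12 11 12 12 12 12 12 12 12 12  9  9  9  7  7  6  5  .  .  .  .  .  .  .  .  .  .  .  .  .
 .  .  .  .  .  .  .  .  . 11 11 11 12 12 12 12 12 12 13 12  7  5  .  .  .  .  .  .  .  .  .  .  .  .  .  .  .
 .  .  .  .  .  .  .  .  .  .  . 11 11 11 12 12 12 12 12 11  .  .  .  .  .  .  .  .  .  .  .  .  .  .  .  .  .
 .  .  .  .  .  .  .  .  .  .  .  .  . 12 12 12 12 12  .  .  .  .  .  .  .  .  .  .  .  .  .  .  .  .  .  .  .
 .  .  .  .  .  .  .  .  .  .  .  .  .  .  . 12  .  .  .  .  .  .  .  .  .  .  .  .  .  .  .  .  .  .  .  .  .
```

The pan floor is now uniform (maximum grey 134, against 248 with the fittings in it), so it is empty. Retrace the path back and lay the pan down.

```bash

python3 -m jog '{"rot":[[0,0,0.25],[0,0,0.5],[0,0,0.75],[0,0,1],[0,0,1],[0,0,1],[0,0,1],[0,0,1],[0,0,1],[0,0,1]],"delta_pos":[[1.5,5.2,0],[3,10.4,0],[4.5,15.6,0],[6.1,20.8,0],[6.1,20.8,0],[6.1,20.8,0],[6.1,20.8,0],[6.1,20.8,0],[6.1,20.8,0],[6.1,20.8,0]],"grip":[0,0,0,0,0,0,0,0,0,0]}'
python3 -m jog '{"rot":[[0,0,1],[0,0,1],[0,0,1],[0,0,1],[0,0,1],[0,0,1],[0,0,1],[0,0,1],[0,0,1],[0,0,1]],"delta_pos":[[6.1,20.8,0],[6.1,20.8,0],[6.1,20.8,0],[6.1,20.8,0],[6.1,20.8,0],[6.1,20.8,0],[6.1,20.8,0],[6.1,20.8,0],[6.1,20.8,0],[6.1,20.8,0]],"grip":[0,0,0,0,0,0,0,0,0,0]}'
python3 -m jog '{"rot":[[0,0,1],[0,0,1],[0,0,0.75],[0,0,0.5],[0,0,0.25],[0,0,0],[0,0,0]],"delta_pos":[[6.1,20.8,0],[6.1,20.8,0],[4.5,15.6,0],[3,10.4,0],[1.5,5.2,0],[0,0,0],[0,0,0]],"grip":[0,0,0,0,0,0,0]}'
python3 -m jog '{"rot":[[0,0,0],[0,0,0],[0,0,0],[0,0,0],[0,0,0],[0,0,0],[0,0,0],[0,0,0],[0,0,0],[0,0,0]],"delta_pos":[[0,0,-8],[0,0,-18],[0,0,-22],[0,0,-22],[0,0,-18],[0,0,-10],[0,0,-6],[0,0,-4],[0,0,-2],[0,0,0]],"grip":[0,0,0,0,0,0,0,0,0,0]}'
python3 -m jog '{"rot":[[0,0,0],[0,0,0],[0,0,0]],"delta_pos":[[0,0,-1],[0,0,0],[0,0,0]],"grip":[0,0,0]}'
```

```text
time_s: 20.73
tcp_pos: [0.3876, 0.0104, 0.1493]
ee_rot: [[-0.978, 0.207, -0.001], [0.207, 0.978, -0.0], [0.001, -0.0, -1.0]]
wrist_force: [0.9, -0.0, -1.4]
gripper_width: 0.243
time_s: 21.57
tcp_pos: [0.4484, 0.2184, 0.1489]
ee_rot: [[-0.999, 0.034, -0.001], [0.034, 0.999, -0.001], [0.001, -0.001, -1.0]]
wrist_force: [-0.3, -0.2, -2.0]
gripper_width: 0.245
time_s: 22.15
tcp_pos: [0.4693, 0.2893, 0.1491]
ee_rot: [[-1.0, -0.025, -0.001], [-0.025, 1.0, -0.001], [0.001, -0.001, -1.0]]
wrist_force: [-0.1, 1.0, -2.2]
gripper_width: 0.248
time_s: 22.98
tcp_pos: [0.4703, 0.2901, 0.0401]
ee_rot: [[-1.0, -0.025, 0.001], [-0.025, 1.0, 0.001], [-0.001, 0.001, -1.0]]
wrist_force: [0.7, -0.8, -1.4]
gripper_width: 0.246
time_s: 23.23
tcp_pos: [0.4704, 0.2903, 0.0394]
ee_rot: [[-1.0, -0.026, 0.001], [-0.026, 1.0, 0.001], [-0.002, 0.001, -1.0]]
wrist_force: [-0.2, 0.0, -0.7]
gripper_width: 0.249
```

```bash

python3 -m jog '{"rot":[[0,0,0],[0,0,0],[0,0,0],[0,0,0],[0,0,0],[0,0,0],[0,0,0],[0,0,0],[0,0,0],[0,0,0]],"delta_pos":[[0,0,-1],[0,0,0],[0,0,0],[0,0,0],[0,0,0],[0,0,6],[0,0,20],[0,0,30],[0,0,30],[0,0,26]],"grip":[0,0,35,45,55,55,55,55,55,55]}'
python3 -m jog '{"rot":[[0,0,6.8],[0,0,6.8],[0,0,6.8],[0,0,6.8],[0,0,6.8],[0,0,6.8],[0,0,6.8],[0,0,6.8],[0,0,6.8],[0,0,6.8]],"delta_pos":[[3,-18.8,0],[3,-18.8,0],[3,-18.8,0],[3,-18.8,0],[3,-18.8,0],[3,-18.8,0],[3,-18.8,0],[3,-18.8,0],[3,-18.8,0],[3,-18.8,0]],"grip":[55,55,55,55,55,55,55,55,55,55]}'
python3 -m jog '{"rot":[[0,0,0],[0,0,0],[0,0,0]],"delta_pos":[[0,0,0],[0,0,0],[0,0,0]],"grip":[55,55,55]}'
sed -e "s/^k=px(365.*//; s/^k=px(395.*//; s/^for.*//" m0.py > m1.py
cat >> m1.py <<'E'
cv2.imwrite('pics/t8.png',f[:,:,::-1]); a=cv2.cvtColor(cv2.imread('pics/top0.png'),6)[183:268,218:262].astype(int); b=cv2.cvtColor(f,7)[183:268,218:262].astype(int)
d=np.abs(a-b)>40; print('pan region changed px',d.sum()); ys,xs=np.nonzero(d); print(np.bincount(ys//5).tolist(),'rows/5 from 183')
st=r.sense(); print(st['tcp_pos'],st['ee_rot'][:2,1])
E
python3 m1.py
```

```text
time_s: 24.07
tcp_pos: [0.4701, 0.29, 0.1517]
ee_rot: [[-1.0, -0.026, 0.001], [-0.026, 1.0, 0.001], [-0.001, 0.001, -1.0]]
wrist_force: [0.3, 0.8, 0.4]
gripper_width: 0.552
time_s: 24.9
tcp_pos: [0.4999, 0.101, 0.1499]
ee_rot: [[-0.345, -0.938, 0.0], [-0.938, 0.345, 0.0], [-0.0, -0.0, -1.0]]
wrist_force: [0.2, -0.9, -0.6]
gripper_width: 0.55
time_s: 25.15
tcp_pos: [0.5, 0.1022, 0.1498]
ee_rot: [[-0.353, -0.936, 0.001], [-0.936, 0.353, 0.0], [-0.0, -0.0, -1.0]]
wrist_force: [0.9, 0.3, -0.2]
gripper_width: 0.551
[ 19 135 243] [ 18  45 233] [ 38  10 104] [ 23  52 224] [ 13 188 122] [ 40   7 112]Traceback (most recent call last):
  File "m1.py", line 13, in <module>
    k=px(228,229,248,266,(0,0,0),(180,255,75)); print('handle',rect(k,.040))
  File "m1.py", line 5, in px
    cs,_=cv2.findContours(m,cv2.RETR_EXTERNAL,cv2.CHAIN_APPROX_NONE); return max(cs,key=cv2.contourArea)
                                                                             ~~~^^^^^^^^^^^^^^^^^^^^^^^^
ValueError: max() iterable argument is empty
```

The arm hides the handle from the top camera; I'll check the pan later. Now pick up the lid and carry it back by the exact reverse moves.

```bash

python3 -m jog '{"rot":[[0,0,0],[0,0,0],[0,0,0],[0,0,0],[0,0,0],[0,0,0],[0,0,0],[0,0,0]],"delta_pos":[[0,0,-15],[0,0,-25],[0,0,-25],[0,0,-20],[0,0,-8],[0,0,-3],[0,0,0],[0,0,0]],"grip":[50,50,50,50,50,50,50,50]}'
python3 -m jog '{"rot":[[0,0,0],[0,0,0],[0,0,0],[0,0,0],[0,0,0],[0,0,0],[0,0,0],[0,0,0]],"delta_pos":[[0,0,0],[0,0,0],[0,0,0],[0,0,0],[0,0,0],[0,0,0],[0,0,0],[0,0,0]],"grip":[30,20,10,0,0,0,0,0]}'
python3 -m jog '{"rot":[[0,0,0],[0,0,0],[0,0,0],[0,0,0],[0,0,0],[0,0,0],[0,0,0],[0,0,0]],"delta_pos":[[0,0,4],[0,0,10],[0,0,20],[0,0,30],[0,0,30],[0,0,15],[0,0,5],[0,0,0]],"grip":[0,0,0,0,0,0,0,0]}'
python3 -m jog '{"rot":[[0,0,0],[0,0,0],[0,0,0],[0,0,0],[0,0,0],[0,0,0],[0,0,0],[0,0,0],[0,0,0],[0,0,0]],"delta_pos":[[3,-20,0],[2,-35,0],[0,-40,0],[0,-40,0],[0,-40,0],[0,-40,0],[0,-40,0],[0,-35,0],[0,-30,0],[0,-13,0]],"grip":[0,0,0,0,0,0,0,0,0,0]}'
python3 -m jog '{"rot":[[0,0,0],[0,0,0],[0,0,0],[0,0,0],[0,0,0],[0,0,0],[0,0,0],[0,0,0]],"delta_pos":[[0,0,0],[0,0,0],[0,0,0],[0,0,-10],[0,0,-14],[0,0,-10],[0,0,-6],[0,0,0]],"grip":[0,0,0,0,0,0,0,0]}'
```

```text
time_s: 25.87
tcp_pos: [0.5006, 0.1026, 0.0545]
ee_rot: [[-0.35, -0.937, 0.002], [-0.937, 0.35, 0.001], [-0.001, -0.001, -1.0]]
wrist_force: [0.6, -0.1, 0.9]
gripper_width: 0.502
time_s: 26.53
tcp_pos: [0.5, 0.1019, 0.0538]
ee_rot: [[-0.351, -0.936, 0.0], [-0.936, 0.351, 0.0], [-0.0, -0.0, -1.0]]
wrist_force: [0.1, -0.4, 2.5]
gripper_width: 0.135
time_s: 27.2
tcp_pos: [0.5002, 0.1022, 0.1691]
ee_rot: [[-0.351, -0.936, 0.003], [-0.936, 0.351, 0.002], [-0.003, -0.002, -1.0]]
wrist_force: [-0.7, 0.0, -1.3]
gripper_width: 0.134
time_s: 28.03
tcp_pos: [0.5034, -0.234, 0.1653]
ee_rot: [[-0.355, -0.935, -0.004], [-0.935, 0.355, 0.001], [0.001, 0.004, -1.0]]
wrist_force: [1.2, 1.0, -1.5]
gripper_width: 0.136
time_s: 28.7
tcp_pos: [0.5038, -0.2301, 0.1256]
ee_rot: [[-0.35, -0.937, -0.004], [-0.937, 0.35, 0.001], [0.001, 0.004, -1.0]]
wrist_force: [-0.4, -0.4, -1.5]
gripper_width: 0.135
```

```bash

python3 -m jog '{"rot":[[0,0,0],[0,0,0],[0,0,0],[0,0,0],[0,0,0]],"delta_pos":[[0,0,-4],[0,0,-4],[0,0,0],[0,0,0],[0,0,0]],"grip":[0,0,0,0,0]}'
python3 -m jog '{"rot":[[0,0,0],[0,0,0],[0,0,0],[0,0,0],[0,0,0],[0,0,0],[0,0,0]],"delta_pos":[[0,0,-2],[0,0,-2],[0,0,-2],[0,0,-2],[0,0,-1],[0,0,0],[0,0,0]],"grip":[0,0,0,0,0,0,0]}'
```

```text
time_s: 29.12
tcp_pos: [0.5051, -0.2312, 0.1199]
ee_rot: [[-0.351, -0.936, 0.001], [-0.936, 0.351, -0.0], [-0.0, -0.001, -1.0]]
wrist_force: [0.3, -0.2, -1.8]
gripper_width: 0.135
time_s: 29.7
tcp_pos: [0.5048, -0.2311, 0.1104]
ee_rot: [[-0.351, -0.936, -0.0], [-0.936, 0.351, -0.0], [0.0, 0.0, -1.0]]
wrist_force: [0.7, 0.2, -1.7]
gripper_width: 0.136
```

The plug is 4 mm in with no contact force. Seat it.

```bash

python3 -m jog '{"rot":[[0,0,0],[0,0,0],[0,0,0],[0,0,0],[0,0,0]],"delta_pos":[[0,0,-1],[0,0,-1],[0,0,-1],[0,0,0],[0,0,0]],"grip":[0,0,0,0,0]}'
python3 -m jog '{"rot":[[0,0,0],[0,0,0],[0,0,0],[0,0,0]],"delta_pos":[[0,0,-1],[0,0,-0.5],[0,0,0],[0,0,0]],"grip":[0,0,0,0]}'
```

```text
time_s: 30.12
tcp_pos: [0.5049, -0.2311, 0.1078]
ee_rot: [[-0.351, -0.936, 0.0], [-0.936, 0.351, -0.0], [0.0, -0.0, -1.0]]
wrist_force: [-0.8, 0.7, 1.1]
gripper_width: 0.132
time_s: 30.45
tcp_pos: [0.5049, -0.2311, 0.1077]
ee_rot: [[-0.35, -0.937, 0.0], [-0.937, 0.35, -0.001], [0.0, -0.001, -1.0]]
wrist_force: [-3.1, 2.0, 8.0]
gripper_width: 0.134
```

Seated at the same height as before (0.1077). Release and retreat to the start area, clear of the view.

```bash

python3 -m jog '{"rot":[[0,0,0],[0,0,0],[0,0,0],[0,0,0],[0,0,0],[0,0,0],[0,0,0],[0,0,0],[0,0,0],[0,0,0]],"delta_pos":[[0,0,1.5],[0,0,0],[0,0,0],[0,0,0],[0,0,0],[0,0,5],[0,0,25],[0,0,35],[0,0,40],[0,0,35]],"grip":[0,0,20,35,50,50,50,50,50,50]}'
python3 -m jog '{"rot":[[0,0,4.2],[0,0,4.2],[0,0,4.2],[0,0,4.2],[0,0,4.2],[0,0,4.2],[0,0,4.2],[0,0,4.2],[0,0,4.2],[0,0,4.2]],"delta_pos":[[-14.1,37.5,0],[-14.1,37.5,0],[-14.1,37.5,0],[-14.1,37.5,0],[-14.1,37.5,0],[-14.1,37.5,0],[-14.1,37.5,0],[-14.1,37.5,0],[-14.1,37.5,0],[-14.1,37.5,0]],"grip":[50,50,50,50,50,50,50,50,50,50]}'
python3 -m jog '{"rot":[[0,0,4.2],[0,0,4.2],[0,0,4.2],[0,0,4.2],[0,0,4.2],[0,0,4.2],[0,0,4.2],[0,0,4.2],[0,0,4.2],[0,0,4.2]],"delta_pos":[[-14.1,37.5,0],[-14.1,37.5,0],[-14.1,37.5,0],[-14.1,37.5,0],[-14.1,37.5,0],[-14.1,37.5,0],[-14.1,37.5,0],[-14.1,37.5,0],[-14.1,37.5,0],[-14.1,37.5,0]],"grip":[50,50,50,50,50,50,50,50,50,50]}'
python3 -m jog '{"rot":[[0,0,4.2],[0,0,4.2],[0,0,0],[0,0,0],[0,0,0]],"delta_pos":[[-14.1,37.5,0],[-14.1,37.5,0],[0,0,0],[0,0,0],[0,0,0]],"grip":[50,50,50,50,50]}'
python3 m0.py
python3 - <<'E'
from h import *
c=cap('top','t9'); s=cap('scene','s9')
for n,k,o in(('top',c,'top0'),('scene',s,'scene0')):
  a=cv2.cvtColor(cv2.imread(f'pics/{o}.png'),6); b=cv2.cvtColor(k['frame'],7); d=(cv2.absdiff(a,b)>40).astype(np.uint8)
  _,_,st,_=cv2.connectedComponentsWithStats(cv2.dilate(d,np.ones((3,3)))); print(n,[x.tolist() for x in st[1:] if x[4]>12])
f=lambda k,x,y,w,h,z:cv2.resize(k['frame'][y:y+h,x:x+w],None,fx=z,fy=z,interpolation=2)
x=np.hstack([f(c,200,130,300,160,1.3),f(s,160,130,300,160,1.3)])
y=np.hstack([f(c,370,185,90,80,3.25)[:,:292],f(s,210,150,80,70,3.7)[:259],f(c,205,185,60,85,3.05)[:259]])
x=x[:, :780]; h=min(260,y.shape[0]); y=cv2.copyMakeBorder(y[:h],0,0,0,max(0,780-y.shape[1]),0)[:, :780]
cv2.imwrite('pics/g8.png',np.vstack([x,y])[:,:,::-1])
E
```

```text
time_s: 31.28
tcp_pos: [0.5049, -0.2313, 0.2501]
ee_rot: [[-0.351, -0.936, 0.001], [-0.936, 0.351, -0.001], [0.0, -0.001, -1.0]]
wrist_force: [0.8, -0.6, 0.1]
gripper_width: 0.493
time_s: 32.12
tcp_pos: [0.3628, 0.1454, 0.2482]
ee_rot: [[0.369, -0.929, 0.001], [-0.929, -0.369, 0.001], [-0.001, -0.002, -1.0]]
wrist_force: [1.2, 0.2, -0.6]
gripper_width: 0.5
time_s: 32.95
tcp_pos: [0.2218, 0.5206, 0.2479]
ee_rot: [[0.896, -0.443, 0.0], [-0.443, -0.896, 0.0], [0.0, -0.0, -1.0]]
wrist_force: [0.6, 0.2, 0.4]
gripper_width: 0.501
time_s: 33.37
tcp_pos: [0.1946, 0.5935, 0.2471]
ee_rot: [[0.95, -0.312, -0.0], [-0.312, -0.95, -0.001], [0.0, 0.001, -1.0]]
wrist_force: [-0.5, 0.0, 0.3]
gripper_width: 0.504
[ 24 116 254] [ 17 142 144] [ 30   7 117] [30  4 63] [ 13 178 136] [ 30   6 125]
lid (503.6198425292969, -230.1884765625, 194.16403198242188, 140.7434539794922, 69.43708801269531, [[404.0, -296.0], [535.0, -346.0], [604.0, -164.0], [472.0, -115.0]])
bar (505.07696533203125, -228.40390014648438, 88.88706970214844, 8.647139549255371, 69.54820251464844, [[485.0, -269.0], [494.0, -272.0], [525.0,
[... 1132 characters left out ...]
, 43], [549, 92, 4, 6, 19], [507, 95, 6, 4, 21], [492, 100, 29, 34, 543], [525, 106, 28, 35, 576], [559, 106, 7, 8, 31], [237, 164, 23, 19, 216], [220, 170, 6, 4, 20], [483, 181, 6, 5, 26], [495, 180, 15, 8, 73], [243, 190, 10, 6, 35], [480, 206, 3, 5, 15], [487, 216, 5, 4, 16], [377, 221, 32, 22, 442]]Traceback (most recent call last):
  File "<stdin>", line 8, in <module>
    return _nx.concatenate(arrs, 1, dtype=dtype, casting=casting)
           ~~~~~~~~~~~~~~~^^^^^^^^^^^^^^^^^^^^^^^^^^^^^^^^^^^^^^^
ValueError: all the input array dimensions except for the concatenation axis must match exactly, but along dimension 0, the array at index 0 has size 260 and the array at index 1 has size 259
```

```bash
python3 - <<'E'
import cv2,numpy as np
f=lambda n,x,y,w,h:cv2.resize(cv2.imread(f'pics/{n}.png')[y:y+h,x:x+w],(390,290),interpolation=2)
cv2.imwrite('pics/g8.png',np.vstack([np.hstack([f('scene0',212,150,76,57),f('s9',212,150,76,57)]),np.hstack([f('t9',365,187,100,75),f('t9',190,182,110,82)])]))
E
```

```text
(no output)
```

View pics/g8.png

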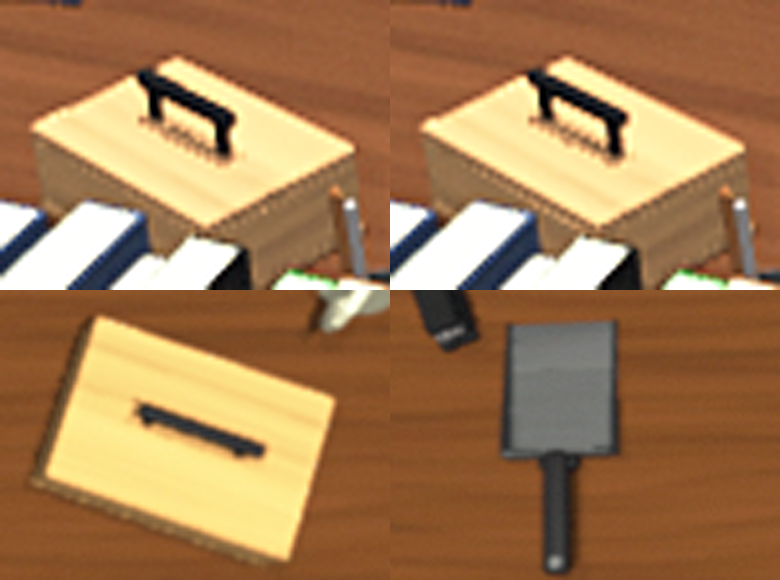

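The lid sits flush and square, looking the same as at the start, and the empty pan lies in its old place. Hand in.

```bash
python3 -c "
from h import *
print(finish_job())"
```

```text
the job is handed in; nothing more can be done
None
```

The job is done and handed in at about 33.5 s. I lifted the lid off and laid it flat on the desk, then carried the pan level to the box. There I tipped it to 45.0° with the lip about 71 mm above the desk. I levelled the pan, laid it back where it was, and put the lid back on.

**Last checks**
- **Fittings:** the pan is empty by picture: its floor is uniform, with none of the bright fittings left. The wrist force fell from about 2.7 N to 1.5 N at the tip. Later readings, with the pan level, ran from 1.4 to 2.3 N, so the weight alone is less certain. I could not pick out all four fittings one by one inside the box.
- **Lid and box:** the lid seated at the same gripper height as at the start (0.1077 m against 0.1079 m). In the top view its centre and angle agree with the start to about 1 mm and 0.4°, and it looks flush in both views.
- **Pan:** it is back within about 1 mm, but the measured angle differs by about 1.7° from the start. The regrip may have turned it slightly, or it may be pixel noise.
- **Bystanders:** comparing before and after pictures showed changes only at the arm, the emptied pan and a few pixels along the lid, box and pull edges.

**One slip:** my first grip on the pan caught the wider bracket at the handle's root. I opened, moved back 17 mm and gripped the bar itself.

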